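# Key a vessel cover onto its pin and press it home

## Task

On one of the two round vessel holders the copper-coloured cover sits high and loose because its notch is not over the holder's upright pin. With a fingertip, push the cover's black stub round until the notch stands over the pin, then press the cover down until it is fully home, level and flush on the holder like its neighbour, and take the hand away. Do not lift the cover out of its holder, and leave the neighbouring things where they stand.

Things in the scene. Friction and masses are not known exactly. Their poses are not given: they have to be found in the camera images.
- holder: The holder with the raised cover: white round base, 144 mm diameter, 12 mm thick, fixed to the table; on it a grey tube (68 mm outside, 46 mm bore) whose top is 40 mm above the table. Origin on its axis at table height, z up; its x axis points from the axis to the pin. The holder stands at any yaw.
- pin (a point): Top of the holder's round-headed upright steel pin: 10 mm diameter, 52 mm from the holder's axis, top 48 mm above the table. Its dark steel foot, a bar 16 mm wide and 24 mm high above the table, runs from the pin outwards to 82 mm from the axis, past the base's rim; it shows from above beyond the cover's edge when the cover hides the pin.
- cover: The loose copper-coloured cover: disc 114 mm dia, 8 mm thick, about 0.3 kg; a plug below (44 mm dia, 27.5 mm long) keeps it centred in the holder's tube with 1 mm play. Origin at the centre of the disc's underside, z up: 49 mm above the table at the start, 40 mm when home. x axis towards the notch. Turns easily either way and stays where left.
- notch (a point): Centre of the notch at the disc's underside, 52 mm from the cover's centre. A slot 14 mm wide, open at the rim, 11 mm deep towards the centre. Straight above the pin when aligned, with about 2 mm play either way. At the start 45 to 180 degrees from the pin, either way round.
- stub (a point): Black round stub on the cover's top, on the side opposite to the notch: 12 mm diameter, 16 mm tall (from 8 to 24 mm above the disc's underside), 44 mm from the cover's centre; this point is half-way up. Push it sideways to turn the cover.
- pad (a point): Top centre of the black press pad in the cover's middle: 24 mm dia, 3 mm proud of the disc, 11 mm above its underside. A rubber seal ring holds the plug up until pressed here with about 5 to 8 N, then slides down 9 mm and stays down. Only with the notch over the pin does the cover go home; otherwise it lands on the pin 1 mm lower.
- other_holder: The neighbouring holder, same shape, with an identical cover already keyed and fully home (all fixed; its stub reaches 64 mm above the table). Origin on its axis at table height; x axis towards its pin.
- vial: Bystander, to be left alone: amber vial with white cap, 22 mm dia, 45 mm tall; stands close to the holder with the raised cover. Origin at the centre of its underside.
- sinker: Bystander, to be left alone: small turned steel weight, 22 mm dia, 34 mm tall; stands close to the other holder. Origin at the centre of its underside.
- beaker: Bystander, to be left alone: open glass beaker, 68 mm dia, 80 mm tall. Origin at the centre of its underside.
- bottle: Bystander, to be left alone: white bottle, 60 mm dia, 110 mm tall. Origin at the centre of its underside.
- screwdriver: Bystander, to be left alone: screwdriver lying flat, 170 mm long. Origin at the centre of its underside.
- jar: Bystander, to be left alone: small glass jar with black lid, 52 mm dia, 60 mm tall. Origin at the centre of its underside.
- cap: Bystander, to be left alone: black plastic cap, 28 mm dia, 18 mm tall. Origin at the centre of its underside.
There are look-alikes about, which are no part of the job. What is shaped like the holder but green or yellow is not meant.

How it is judged:
At the end, for the whole second after the job is handed in: The cover lies fully down on the holder's tube (underside within 2.5 mm of the tube's top at 40 mm), level within 3 degrees, centred within 4 mm, at rest, its notch around the pin (centres within 6 mm) (z of cover in the frame of holder between 0.037 and 0.0425 m and horizontal distance between notch and pin below 0.006 m and horizontal distance between cover and holder below 0.004 m and angle between cover's own z axis and vertical below 0.05 rad and linear speed of cover below 0.01 m/s); the robot touches nothing.
It fails at once if the cover is lifted (its underside more than 57 mm above the table; it starts at 49 mm) (z of cover in the frame of holder above 0.057 m).
It fails at once if a bystander is moved by more than 20 mm (distance of any of vial, sinker, beaker, bottle, screwdriver, jar, cap from where it was at the start of the episode above 0.02 m).
It also fails if it takes over 72 s, if anything falls off the work surface, if the arm or the gripper's body presses on something with over 40 N, if the wrist force passes 120 N, or if a joint passes its speed limit or range.

## Robot

A 7-joint arm with a two-finger parallel gripper is mounted at the origin on the work surface. World frame = base frame: x ahead of the robot, y to its left, z up, the work surface at z = 0. Lengths are in m, angles in rad, forces in N, time in s.
With the tool pointing down it reaches from about 0.425 to 0.95 m from the base axis. Payload 4.7 kg.
Tool frame: the origin (TCP) lies on the centre line of the jaws, within the pads' length; the fingertips stand robot.nose_length ahead of it and the grasp point (between the pads) lies 8 mm behind it (robot.nose_length is the distance from the TCP to the fingertips, in m); z points along the fingers, x is the direction in which the jaws open and shut, and the axes are right-handed (so a half turn about z gives the same grasp; the last joint's range is limited). The gripper opens to 85 mm and grips with 20 to 120 N. Pads are 22 mm wide; open, the fingers measure 114 mm over their backs; the gripper's body (76 mm by 85 mm) begins 54 mm behind the grasp point. The pads swing forward as they close: fully open they stand 13 mm farther back than shut.
Start: joints at [1.097, 0.469, -0.049, 1.532, 0.024, 1.141, -0.082], TCP at [0.29, -0.609, 0.242] pointing down, gripper open.
Joint ranges: [-2.59, 2.59], [-0.33, 1.99], [-1.39, 1.29], [0.1, 2.45], [-1.04, 4.18], [0.21, 1.99], [-2.66, 2.66]. Speed limits (rad/s): [2.57, 2.57, 3.14, 3.14, 3.14, 3.14, 3.14].

## Interface

Orientations are given as [roll, pitch, yaw] about the fixed x, y, z axes, in that order (R = Rz(yaw) Ry(pitch) Rx(roll)).
In Python, from plant import robot gives the robot as it stands. Calls block until the motion is done:
- robot.goto(position, orientation): joint-space move of the TCP to a pose.
- robot.move_straight(position, vel=0.15, attitude=None, contact_N=None): straight line of the TCP; attitude=None keeps the orientation; vel is the mean speed in m/s. With contact_N (N) it stops when the force on the tool has changed by that much, and returns True; else False.
- robot.move_joints(angles): joint-space move.
- robot.grip(opening, strength=None): opening from 0.0 (shut) to 1.0 (fully open); strength is the grip in N (None keeps the last); returns when the fingers have stopped.
- robot.sleep(seconds).
- robot.inverse_kinematics(position, orientation): joint angles nearest the present ones, or None.
- robot.sense(): the state.
- robot.grab_frame(name): name is "scene" or "top" or "wrist"; returns a dict with "image" (400x640x3 uint8, red, green, blue), "range_z" (400x640 float32, m along the optical axis (not along the pixel's ray), 0 where there is no reading), "fx", "fy", "cx", "cy" (pixels), "R" (3x3) and "t" (3): a world point X has camera coordinates R X + t. Camera axes: x right, y down, z forward; pixel columns grow to the right and rows downward; lengths in m; the calibration is good to about 2 mm. A picture is of the moment at which its call begins.
A pose or a line that the arm cannot do raises robot.IKError and nothing moves.
- robot.close_job(): hands the job in, once; it reports no verdict.
The state is a dict: "t": time; "joint_pos": joint angles; "joint_velocities": joint speeds; "effort": joint torques, N m; "tcp_pos": TCP position; "tcp_rot": TCP orientation; "wrist_force": force on the tool from outside, world axes, zero at the start; "torque": the same for the moment, N m; "opening": opening from 0.0 (shut) to 1.0 (fully open).
Only numpy, scipy, OpenCV 4.12 (cv2) and the standard library are available. Lean on these libraries where they do the work, as an engineer would, in place of code of your own. Each camera call takes 0.05 s, during which the arm holds its last target.

## Working session

There is one attempt and no reset: what is moved stays moved. The work goes in short steps, each a Python script; the robot and the scene stay as the last script left them, time stands still between calls to the robot, and variables do not carry over. Pictures are saved under pics/ and viewed, and the job is handed in when it is done.

```bash
mkdir -p pics; ls; cat > h.py <<'E'
import numpy as np, cv2
from plant import robot
def save(n,im,scale=1):
    im=cv2.cvtColor(im,cv2.COLOR_RGB2BGR)
    if scale!=1: im=cv2.resize(im,None,fx=scale,fy=scale,interpolation=cv2.INTER_CUBIC)
    cv2.imwrite('pics/'+n+'.png',im)
def cloud(f):
    z=f['range_z']; v,u=np.mgrid[:z.shape[0],:z.shape[1]]
    P=np.stack([(u-f['cx'])/f['fx']*z,(v-f['cy'])/f['fy']*z,z],-1)
    W=(P-f['t'])@np.asarray(f['R'])   # R^T (P-t)
    W[z==0]=np.nan
    return W
def proj(f,X):
    c=np.asarray(f['R'])@np.asarray(X)+f['t']; return f['fx']*c[0]/c[2]+f['cx'],f['fy']*c[1]/c[2]+f['cy']
def onplane(f,u,v,z):
    R=np.asarray(f['R']); d=R.T@np.array([(u-f['cx'])/f['fx'],(v-f['cy'])/f['fy'],1]); o=-R.T@np.asarray(f['t'])
    return o+d*(z-o[2])/d[2]
E
python3 - <<'E'
from h import *
import pickle
for n in ['scene','top','wrist']:
    f=robot.grab_frame(n); save(n+'0',f['image']); pickle.dump(f,open(n+'0.pkl','wb'))
    print(n,f['fx'],-np.asarray(f['R']).T@f['t'])
s=robot.sense(); print(s['t'],s['tcp_pos'],s['tcp_rot'],robot.nose_length,s['wrist_force'])
E
```

```text
pics
scene 367.34248708377305 [ 1.11070991 -0.05442611  0.65668872]
top 369.6507028008207 [ 0.30296702 -0.00717534  1.04072753]
wrist 275.97101935089546 [ 0.36494276 -0.57421662  0.37327908]
0.15 [ 0.2902864  -0.6089337   0.24150177] [ 3.14154048e+00  1.49865487e-03 -1.12595715e+00] 0.011 [ 0.75253268  0.26701081 -0.09737865]
```

View pics/top0.png

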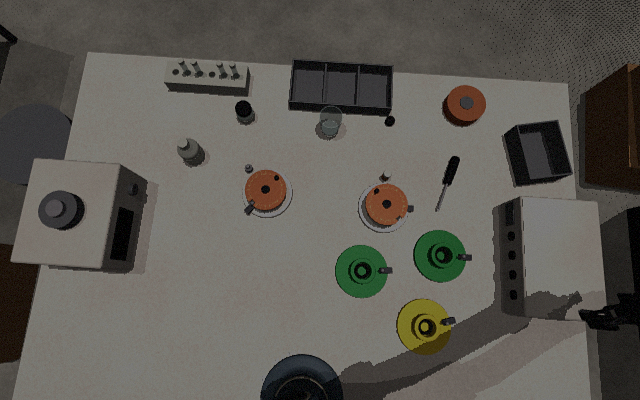

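View pics/scene0.png

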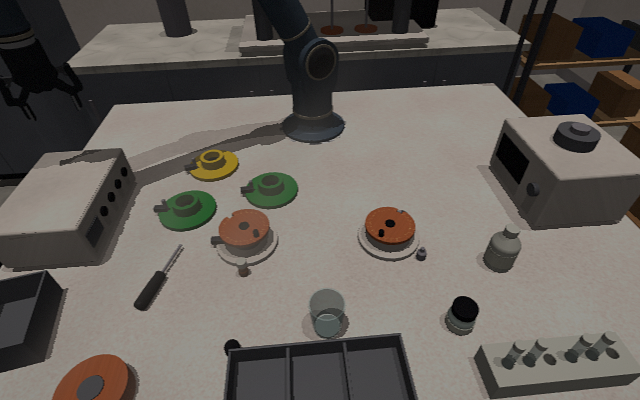

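Candidates in the top view are the copper cover at (265,190), the copper cover at (387,204), and a loose copper disc with a grey knob at (465,104). The green (361,270), (440,255) and yellow (424,326) holders are excluded. I'll compare heights and view crops.

```bash
python3 - <<'E'
from h import *
import pickle
f=pickle.load(open('top0.pkl','rb')); W=cloud(f)
hsv=cv2.cvtColor(f['image'],cv2.COLOR_RGB2HSV)
m=((hsv[...,0]<14)&(hsv[...,1]>110)&(hsv[...,2]>70)).astype(np.uint8)
for c,(u,v) in {'L':(265,190),'R':(387,204),'P':(465,104)}.items():
    k=np.zeros_like(m);k[v-28:v+28,u-28:u+28]=1
    s=(m*k)>0; print(c,s.sum(),np.nanmedian(W[s],0), np.nanpercentile(W[s][:,2],[10,90]), np.nanmean(W[s],0))
a=cv2.resize(f['image'][150:240,220:315],(400,380),interpolation=cv2.INTER_CUBIC);b=cv2.resize(f['image'][160:250,340:435],(400,380),interpolation=cv2.INTER_CUBIC)
g=np.hstack([a,b]); save('crop_top',np.clip(g*1.6,0,255).astype(np.uint8))
f=pickle.load(open('scene0.pkl','rb'))
a=cv2.resize(f['image'][190:270,340:440],(400,320),interpolation=cv2.INTER_CUBIC);b=cv2.resize(f['image'][200:280,200:300],(400,320),interpolation=cv2.INTER_CUBIC)
g=np.hstack([a,b]); save('crop_scene',np.clip(g*1.6,0,255).astype(np.uint8))
E
```

```text
L 1146 [0.53355816 0.14186252 0.04885535] [0.04647832 0.05112875] [0.53410352 0.14203768 0.04884762]
R 1195 [ 0.5153706  -0.19125968  0.05750297] [0.05513871 0.05979227] [ 0.51535694 -0.19095995  0.05736598]
P 923 [ 0.83826096 -0.41824021  0.03849839] [0.03582126 0.04073988] [ 0.83899818 -0.41874061  0.03843319]
```

View pics/crop_top.png

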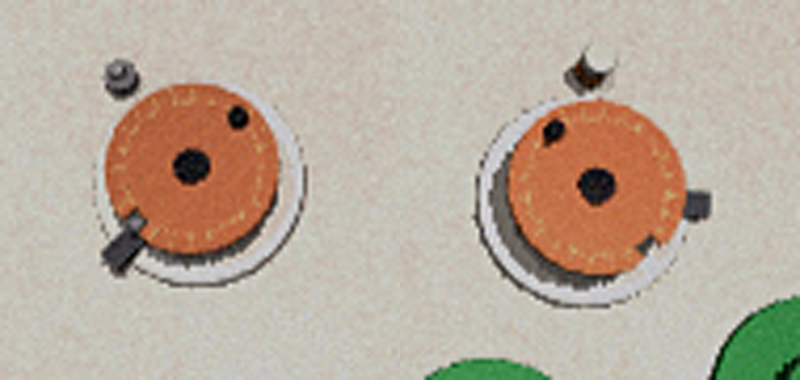

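View pics/crop_scene.png

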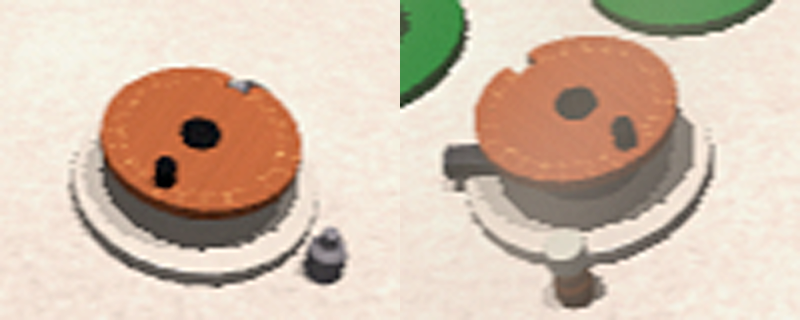

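The right-hand cover (387,204) is the one to work on. Its top is at 57.5 mm against 48.9 mm for its neighbour at (265,190), its notch is off the foot, and there is a gap under the disc. The vial stands near its stub, but the stub has to turn away from it. Next I'll take a closer look with the wrist camera from two places.

```bash
python3 - <<'E'
from h import *
import pickle
from scipy.spatial.transform import Rotation as Ro
f=pickle.load(open('wrist0.pkl','rb')); s=robot.sense()
T=Ro.from_euler('xyz',s['tcp_rot']).as_matrix(); c=-np.asarray(f['R']).T@f['t']
off=T.T@(c-s['tcp_pos']); print('cam in tool',off, 'opt axis in tool',T.T@np.asarray(f['R'])[2])
robot.grip(0.0)
C=np.array([0.512,-0.191,0.0])
i=0
for yaw in [-1.13,-0.6,-1.6,-2.0,0]:
  for dx in [0,-0.03]:
    R=Ro.from_euler('xyz',[np.pi,0,yaw]).as_matrix()
    tgt=C+[dx,0,0.33]; p=tgt-R@off
    q=robot.inverse_kinematics(p,[np.pi,0,yaw])
    print(yaw,dx,p,None if q is None else np.round(q,2))
E
```

```text
cam in tool [ 0.00058968 -0.08232312 -0.13178264] opt axis in tool [0.00113242 0.32277581 0.94647477]
-1.13 0 [ 0.43729437 -0.22559065  0.19821736] [ 0.6   0.23 -0.24  2.    0.07  0.92 -0.81]
-1.13 -0.03 [ 0.40729437 -0.22559065  0.19821736] [ 0.63  0.19 -0.25  2.05  0.06  0.91 -0.77]
-0.6 0 [ 0.46503018 -0.25861124  0.19821736] [ 0.68  0.3  -0.31  1.91  0.11  0.95 -0.28]
-0.6 -0.03 [ 0.43503018 -0.25861124  0.19821736] [ 0.72  0.26 -0.31  1.96  0.1   0.93 -0.24]
-1.6 0 [ 0.4297292  -0.18800677  0.19821736] [ 0.5   0.19 -0.2   2.05  0.05  0.91 -1.33]
-1.6 -0.03 [ 0.3997292  -0.18800677  0.19821736] [ 0.54  0.15 -0.21  2.1   0.04  0.89 -1.3 ]
-2.0 0 [ 0.43738919 -0.1562053   0.19821736] [ 0.4   0.18 -0.16  2.06  0.04  0.9  -1.79]
-2.0 -0.03 [ 0.40738919 -0.1562053   0.19821736] [ 0.43  0.14 -0.17  2.11  0.03  0.89 -1.76]
0 0 [ 0.51141032 -0.27332312  0.19821736] [ 0.73  0.39 -0.41  1.8   0.18  0.99  0.25]
0 -0.03 [ 0.48141032 -0.27332312  0.19821736] [ 0.77  0.35 -0.41  1.86  0.17  0.97  0.28]
```

```bash
python3 - <<'E'
from h import *
import pickle
robot.goto([0.49,-0.20,0.25],[np.pi,0,-1.13])
f=robot.grab_frame('wrist'); save('w1',f['image']); pickle.dump(f,open('w1.pkl','wb'))
robot.goto([0.47,-0.15,0.24],[np.pi,0,-1.13])
f=robot.grab_frame('wrist'); save('w2',f['image']); pickle.dump(f,open('w2.pkl','wb'))
print(robot.sense()['t'])
E
```

```text
3.0167
```

View pics/w1.png

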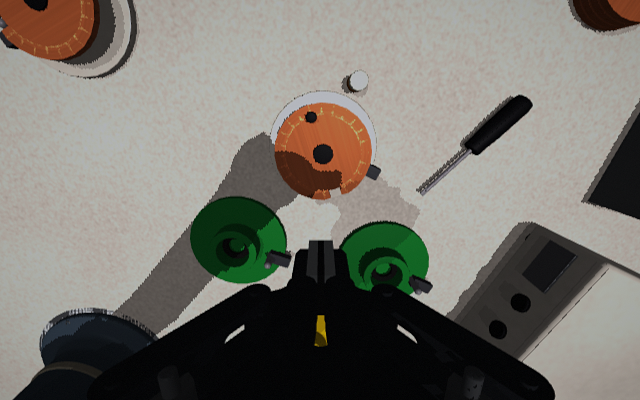

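View pics/w2.png

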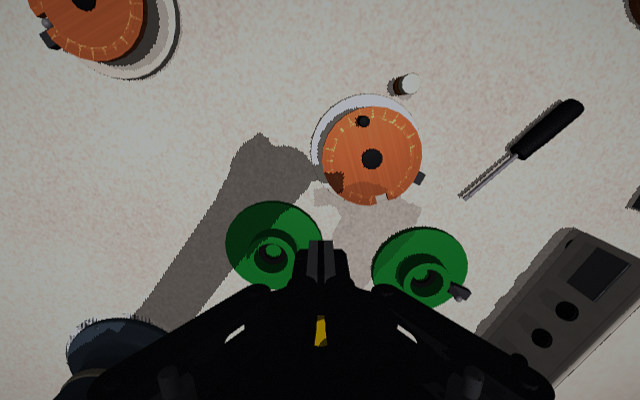

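w1 shows the cover at about (323,150), with pad (323,154), stub (311,117), notch (335,193), pin foot (374,172) and vial cap (357,82). w2 shows the same pieces with pad (372,159), stub (363,121), notch (379,199), foot (420,179) and vial (404,84). Now I'll measure from both views.

```bash
python3 - <<'E'
from h import *
import pickle
F=[pickle.load(open(n+'.pkl','rb')) for n in ('w1','w2')]
def blob(f,u,v,r,thr=60):
    g=cv2.cvtColor(f['image'],cv2.COLOR_RGB2GRAY); 
    m=(g[v-r:v+r+1,u-r:u+r+1]<thr).astype(np.uint8)
    n,l,st,c=cv2.connectedComponentsWithStats(m); 
    if n<2: return None
    k=1+np.argmin(np.hypot(*(c[1:]-r).T)); return c[k]+[u-r,v-r],st[k,4]
def tri(a,b):
    A=[];y=[]
    P=[]
    for f,(u,v) in zip(F,(a,b)):
        K=np.array([[f['fx'],0,f['cx']],[0,f['fy'],f['cy']],[0,0,1]]); P.append(K@np.c_[f['R'],f['t']])
    X=cv2.triangulatePoints(P[0],P[1],np.array(a,float).reshape(2,1),np.array(b,float).reshape(2,1)); return (X[:3]/X[3]).ravel()
p=[blob(F[0],323,154,13,30),blob(F[1],372,159,13,30)];print(p)
s=[blob(F[0],311,117,9,30),blob(F[1],363,121,9,30)];print(s)
pad=tri(p[0][0],p[1][0]);print('pad tri',pad,[onplane(f,*q[0],.060) for f,q in zip(F,p)])
print('stub tri',tri(s[0][0],s[1][0]),[onplane(f,*q[0],.069) for f,q in zip(F,s)])
print('notch',tri((335,193),(379,199)),onplane(F[0],335,193,.057),onplane(F[1],379,199,.057))
print('foot',tri((374,172),(420,179)),onplane(F[0],374,172,.024),onplane(F[1],420,179,.024))
print('vial',onplane(F[0],358,82,.045),onplane(F[1],406,84,.045))
for f,(u,v),(u2,v2) in zip(F,((323,150),(367,155)),((311,117),(363,121))):
    W=cloud(f); print('disc z',np.nanmedian(W[v-4:v+5,u-35:u-20,2]),'stub z',np.nanmedian(W[v2-1:v2+2,u2-1:u2+2].reshape(-1,3),0))
    hsv=cv2.cvtColor(f['image'],cv2.COLOR_RGB2HSV)
    m=((hsv[...,0]<14)&(hsv[...,1]>110)&(hsv[...,2]>30)).astype(np.uint8); k=np.zeros_like(m);k[v-60:v+62,u-62:u+62]=1
    c=max(cv2.findContours(m*k,cv2.RETR_EXTERNAL,cv2.CHAIN_APPROX_NONE)[0],key=cv2.contourArea)
    c=cv2.convexHull(c)[:,0]; pts=np.array([onplane(f,x,y,.057)[:2] for x,y in c]).astype(np.float32)
    print('circle',cv2.minEnclosingCircle(pts))
a=cv2.resize(F[0]['image'][85:215,260:390],(600,600),interpolation=cv2.INTER_CUBIC); save('w1c',np.clip(a*1.5,0,255).astype(np.uint8))
E
```

```text
[(array([322.38795987, 153.63545151]), np.int32(299)), (array([371.30063291, 158.59177215]), np.int32(316))]
[(array([310.52747253, 116.73626374]), np.int32(91)), (array([362.65454545, 120.70909091]), np.int32(110))]
pad tri [ 0.51570494 -0.19319361  0.05881242] [array([ 0.51591359, -0.19308716,  0.06      ]), array([ 0.51578499, -0.1929084 ,  0.06      ])]
stub tri [ 0.54811573 -0.16342592  0.06607326] [array([ 0.54817532, -0.16349345,  0.069     ]), array([ 0.54816976, -0.16292153,  0.069     ])]
notch [ 0.47300335 -0.23164401  0.03978789] [ 0.47799374 -0.22826285  0.057     ] [ 0.47632336 -0.22574035  0.057     ]
foot [ 0.51850862 -0.26430529  0.04022958] [ 0.51747753 -0.26848981  0.024     ] [ 0.5161066  -0.27212234  0.024     ]
vial [ 0.60391648 -0.19611355  0.045     ] [ 0.60310123 -0.19135248  0.045     ]
disc z 0.05712247493377596 stub z [ 0.54835114 -0.16411103  0.07295977]
circle ((0.5156899094581604, -0.1936323195695877), 0.05752720311284065)
disc z 0.0572815045594331 stub z [ 0.54800491 -0.16263753  0.07329112]
circle ((0.5159046649932861, -0.19331148266792297), 0.05787915736436844)
```

View pics/w1c.png

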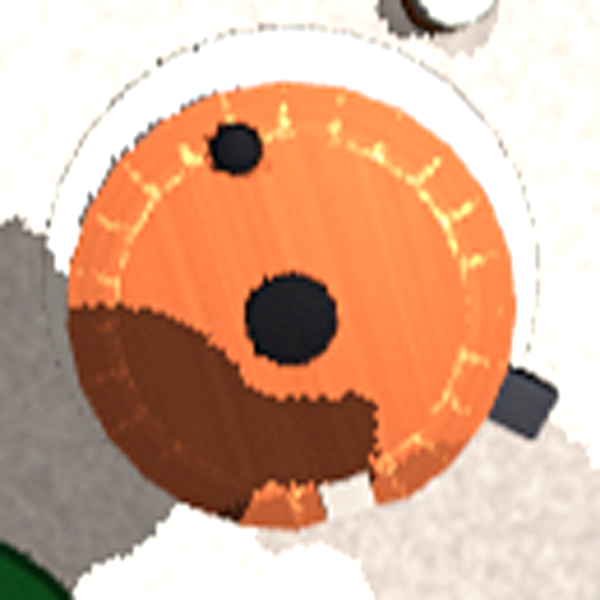

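```bash
cat >> h.py <<'E'
def foot_angle(f,C):
    W=cloud(f); g=cv2.cvtColor(f['image'],cv2.COLOR_RGB2GRAY); d=np.hypot(W[...,0]-C[0],W[...,1]-C[1])
    m=(g<80)&(W[...,2]>0.018)&(W[...,2]<0.03)&(d>0.055)&(d<0.09)
    n,l,st,c=cv2.connectedComponentsWithStats(m.astype(np.uint8)); k=1+np.argmax(st[1:,4]); v,u=np.nonzero(l==k)
    P=np.array([onplane(f,a,b,.024)[:2] for a,b in zip(u,v)])
    rel=P-C; ang=np.degrees(np.arctan2(rel[:,1],rel[:,0])).mean()
    # robust: mean of edges of lateral extent
    th=np.radians(ang); lat=-rel[:,0]*np.sin(th)+rel[:,1]*np.cos(th)
    mid=(np.percentile(lat,2)+np.percentile(lat,98))/2; rad=np.hypot(*rel.T)
    return ang, ang+np.degrees(mid/rad.mean()), st[k,4], np.percentile(lat,[2,98]), rad.min(),rad.max()
E
python3 - <<'E'
from h import *
import pickle
C=np.array([0.5158,-0.1932])
for n in ['w1','w2','top0']:
    f=pickle.load(open(n+'.pkl','rb'))
    print(n,foot_angle(f,C))
print(robot.inverse_kinematics([0.55,-0.15,0.08],[np.pi,0,-1.57]),robot.inverse_kinematics([0.55,-0.15,0.08],[np.pi,0,0]))
E
```

```text
w1 (np.float64(-88.90317039298876), np.float64(-89.03352629088545), np.int32(145), array([-0.00789109,  0.00755525]), np.float64(0.06557191657075263), np.float64(0.08208310768480198))
w2 (np.float64(-89.18181500689572), np.float64(-89.27586695175754), np.int32(91), array([-0.00757469,  0.00732195]), np.float64(0.07197004571895081), np.float64(0.08199757554209072))
top0 (np.float64(-90.01433147373274), np.float64(-89.65561869874027), np.int32(36), array([-0.00731952,  0.00821312]), np.float64(0.06267801772433347), np.float64(0.07955194715924668))
[ 0.36191144  0.50273985 -0.22129173  1.92178235  0.15859837  0.73370132
 -1.5209663 ] [ 0.49487064  0.52546474 -0.39730654  1.91376349  0.28636042  0.75755268
 -0.0640976 ]
```

The pin is at -89.1° and the stub at 42.8° (notch -137.2°), so the cover must turn about +48° counter-clockwise, with the stub moving away from the vial. I'll push to about 85° first and then look.

```bash
cat >> h.py <<'E'
C=np.array([0.5158,-0.1932])
def fpose(phi,z,gap=0.0,r=0.044):
    a=np.radians(phi); er=np.array([np.cos(a),np.sin(a)]); et=np.array([-er[1],er[0]])
    p=C+r*er-(0.017+gap)*et; yaw=a+np.pi   # tool y (yaw-90deg) along et (a+90deg)
    yaw=(yaw+np.pi)%(2*np.pi)-np.pi
    return [p[0],p[1],z],[np.pi,0,yaw]
E
python3 - <<'E'
from h import *
p,o=fpose(34,0.15); robot.goto(p,o); print(robot.sense()['t'],robot.sense()['joint_pos'])
p,o=fpose(34,0.075)
print(robot.move_straight(p,vel=0.05,attitude=o,contact_N=3))
s=robot.sense(); print(s['t'],s['tcp_pos'],s['wrist_force'])
f=robot.grab_frame('wrist'); save('w3',f['image'])
f=robot.grab_frame('scene'); save('s3',cv2.resize(f['image'][170:290,180:320],None,fx=4,fy=4))
E
```

```text
4.25 [ 0.2833882   0.42801422 -0.05161064  1.83149208  0.02791449  0.88251869
 -2.32966954]
False
5.9 [ 0.5619984  -0.18277955  0.07534013] [-0.5007714   0.71446607 -0.47012782]
```

View pics/w3.png

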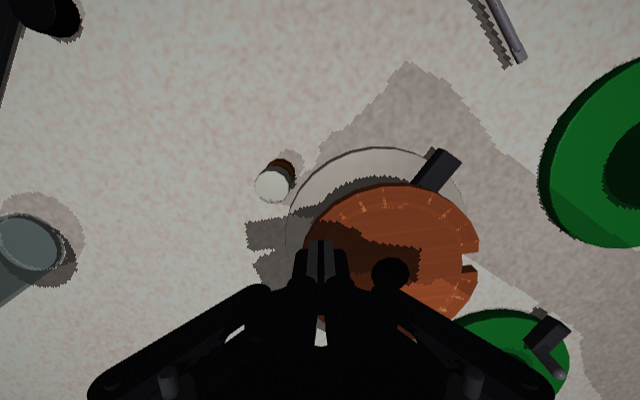

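View pics/s3.png

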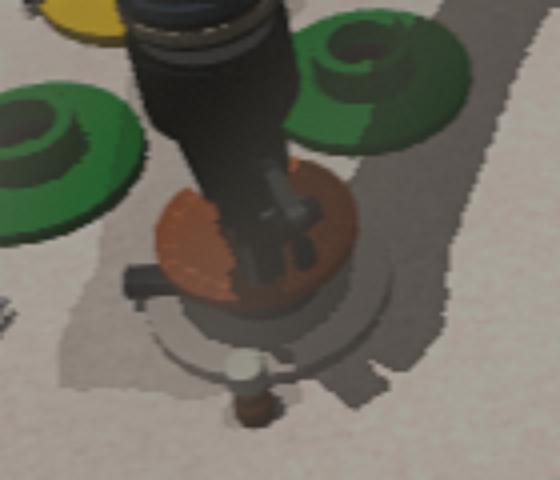

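w3 shows the fingers at (320,260) over the cover, clear of the vial (272,183), with the notch at (470,262) and the foot at (438,170). s3 shows the tips right beside the stub at (300,250). Now I push.

```bash
python3 - <<'E'
from h import *
z=0.074
for phi in list(range(38,87,4)):
    p,o=fpose(min(phi,85),z); 
    robot.move_straight(p,vel=0.025,attitude=o)
    if phi%8==6: s=robot.sense(); print(phi,s['t'],np.round(s['wrist_force'],2))
s=robot.sense(); print(s['t'],s['tcp_pos'],s['wrist_force'])
for n in('wrist','top'):
    import pickle
    f=robot.grab_frame(n); save(n+'4',f['image']); pickle.dump(f,open(n+'4.pkl','wb'))
E
```

```text
38 6.2917 [-0.01 -0.06 -0.04]
46 6.8583 [ 0.31 -0.09  0.01]
54 7.425 [-0.24  0.99 -0.1 ]
62 7.9917 [ 0.5   0.73 -0.29]
70 8.5583 [-0.28 -0.7   0.73]
78 9.125 [ 0.14 -0.25 -0.31]
86 9.6583 [1.49 0.14 0.73]
9.6583 [ 0.53657292 -0.15095431  0.07398852] [1.48517281 0.13530319 0.72880216]
```

View pics/wrist4.png

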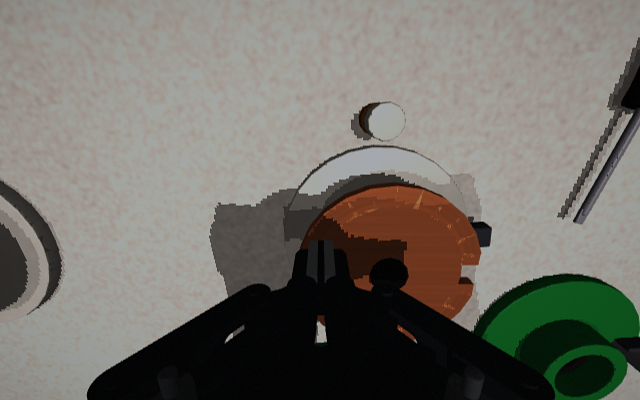

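It turned: the notch (468,275) is now near the foot (482,235), but some rotation remains. I'll back off and measure.

```bash
cat >> h.py <<'E'
def stub_angle(f,z=0.073):
    W=cloud(f); g=cv2.cvtColor(f['image'],cv2.COLOR_RGB2GRAY); d=np.hypot(W[...,0]-C[0],W[...,1]-C[1])
    m=(W[...,2]>z-0.006)&(W[...,2]<z+0.006)&(d>0.030)&(d<0.058)&(g<60)
    n,l,st,c=cv2.connectedComponentsWithStats(m.astype(np.uint8)); k=1+np.argmax(st[1:,4])
    P=onplane(f,*c[k],z)[:2]-C
    return np.degrees(np.arctan2(P[1],P[0])),np.hypot(*P),st[k,4]
def look(tag):
    import pickle
    robot.goto([0.49,-0.20,0.25],[np.pi,0,-1.13])
    f=robot.grab_frame('wrist'); pickle.dump(f,open(tag+'.pkl','wb'))
    a=cv2.resize(f['image'][85:215,260:390],(600,600),interpolation=cv2.INTER_CUBIC); save(tag,np.clip(a*1.5,0,255).astype(np.uint8))
    return f
E
python3 - <<'E'
from h import *
import pickle
print('before',stub_angle(pickle.load(open('w1.pkl','rb'))))
p,o=fpose(85,0.074,gap=0.008); robot.move_straight(p,vel=0.05)
p[2]=0.15; robot.move_straight(p,vel=0.15)
f=look('w5'); print(stub_angle(f),foot_angle(f,C),robot.sense()['t'])
E
```

```text
before (np.float64(41.846825342058885), np.float64(0.04397860593710738), np.int32(98))
(np.float64(84.2240656645186), np.float64(0.04426266088975861), np.int32(99)) (np.float64(-89.22943231061697), np.float64(-89.0663131252116), np.int32(166), array([-0.00761356,  0.00802949]), np.float64(0.061563576876011), np.float64(0.08222171062982998)) 11.45
```

View pics/w5.png

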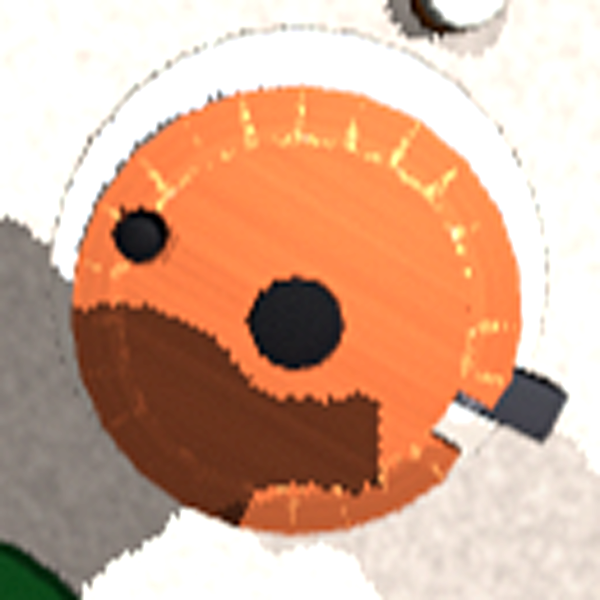

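The stub is at 84.2° and the aligned target is 90.9°, so about 6.7° remains.

```bash
python3 - <<'E'
from h import *
p,o=fpose(80,0.12); robot.goto(p,o)
p,o=fpose(80,0.074); robot.move_straight(p,vel=0.06,attitude=o,contact_N=4)
for phi in (84,88,91.4):
    p,o=fpose(phi,0.074); robot.move_straight(p,vel=0.025,attitude=o)
p,o=fpose(91.4,0.074,gap=0.008); robot.move_straight(p,vel=0.05)
p[2]=0.15; robot.move_straight(p,vel=0.15)
f=look('w6'); print(stub_angle(f),foot_angle(f,C),robot.sense()['t'])
E
```

```text
(np.float64(90.82783052014098), np.float64(0.04415308027937549), np.int32(97)) (np.float64(-89.09570941203587), np.float64(-88.97267438681843), np.int32(178), array([-0.00768527,  0.00799554]), np.float64(0.06161232249800385), np.float64(0.08201024508842585)) 15.5917
```

View pics/w6.png

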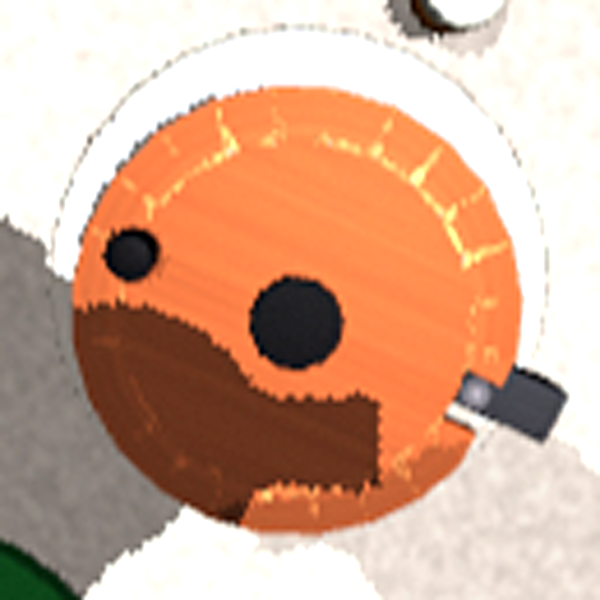

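The pin (480,392) now shows inside the slot, though perhaps off-centre. I'll check by projecting the model onto this picture, because parallax matters here.

```bash
python3 - <<'E'
from h import *
import pickle
f=pickle.load(open('w6.pkl','rb'))
print('cam',-np.asarray(f['R']).T@f['t'])
def P(X):
    u,v=proj(f,X); return ((u+.5-260)*600/130-.5,(v+.5-85)*600/130-.5)
im=cv2.imread('pics/w6.png')
def poly(pts,col): cv2.polylines(im,[np.round(pts).astype(np.int32)],True,col,1)
def loc(x,y,z,a): c,s=np.cos(a),np.sin(a); return [C[0]+c*x-s*y,C[1]+s*x+c*y,z]
an=np.radians(-89.1)
t=np.linspace(0,2*np.pi,60)
poly([P(loc(57*1e-3*np.cos(q),57e-3*np.sin(q),.057,an)) for q in t],(255,0,0))
poly([P(loc(x,y,.057,an)) for x,y in((.046,.007),(.057,.007),(.057,-.007),(.046,-.007))],(255,0,0))
poly([P(loc(x,y,.049,an)) for x,y in((.046,.007),(.057,.007),(.057,-.007),(.046,-.007))],(0,255,0))
poly([P(loc(.052+.005*np.cos(q),.005*np.sin(q),.044,an)) for q in t],(255,0,255))
poly([P(loc(x,y,.024,an)) for x,y in((.05,.008),(.082,.008),(.082,-.008),(.05,-.008))],(255,255,0))
cv2.imwrite('pics/w6o.png',im[300:500,350:600].repeat(3,0).repeat(3,1))
E
```

```text
cam [ 0.56443557 -0.16544319  0.38047543]
```

View pics/w6o.png

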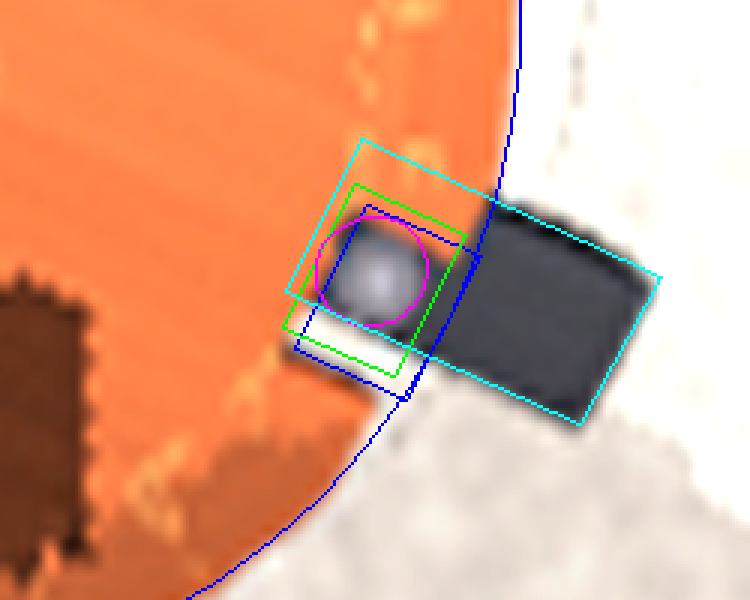

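The overlay agrees to about 1 mm: the slot is within roughly 1° of the prediction and the pin lies in it. That is inside the 2 mm play, so I'll press with a force guard.

```bash
python3 - <<'E'
from h import *
o=[np.pi,0,-1.57]; z0=None
robot.goto([C[0],C[1],0.11],o)
def st(): s=robot.sense(); return round(s['t'],2),np.round(s['tcp_pos'],4),np.round(s['wrist_force'],2)
print(robot.move_straight([C[0],C[1],0.065],vel=0.02,contact_N=3),st())
r=robot.move_straight([C[0],C[1],0.0605],vel=0.012,contact_N=22); print(r,st())
robot.sleep(0.2); print(st())
E
```

```text
True (17.96, array([ 0.5158, -0.1932,  0.0703]), array([ 0.77, -0.05,  2.17]))
False (18.89, array([ 0.5159, -0.1932,  0.0621]), array([-2.97,  0.77, 14.29]))
(19.09, array([ 0.5159, -0.1933,  0.0621]), array([-4.5 ,  0.38, 15.05]))
```

The tip travelled from 70.3 to 62.1 mm and then met a hard 15 N stop, which fits the cover being home. I'll retreat and verify.

```bash
python3 - <<'E'
from h import *
robot.move_straight([C[0],C[1],0.15],vel=0.08)
f=look('w7'); W=cloud(f)
d=np.hypot(W[...,0]-C[0],W[...,1]-C[1]); a=np.arctan2(W[...,1]-C[1],W[...,0]-C[0])
m=(d>.018)&(d<.034); A=np.c_[W[m][:,:2]-C,np.ones(m.sum())]; k=np.linalg.lstsq(A,W[m][:,2],rcond=None)[0]
print('plane',k[2],'tilt',np.hypot(*k[:2])); print(stub_angle(f,.064),foot_angle(f,C))
f2=robot.grab_frame('top'); save('top7',f2['image']); W=cloud(f2)
for c in (C,np.array([.534,.142])):
    d=np.hypot(W[...,0]-c[0],W[...,1]-c[1]); print('top z',np.nanmean(W[...,2][(d>.018)&(d<.034)]))
f3=robot.grab_frame('scene'); save('s7',cv2.resize(f3['image'][180:290,190:440],None,fx=3,fy=3))
print(robot.sense()['t'],robot.sense()['wrist_force'])
E
```

```text
plane 0.20002832815830737 tilt 4.653152840126683
(np.float64(90.75048133022301), np.float64(0.0441252670772368), np.int32(90)) (np.float64(-88.95727362412634), np.float64(-88.97426325376756), np.int32(186), array([-0.00781374,  0.00777129]), np.float64(0.05991006322073612), np.float64(0.08189780123345479))
top z 0.43672471456617795
top z 0.048918193145032964
21.0583 [-0.19078491 -0.07829749 -0.18160261]
```

View pics/w7.png

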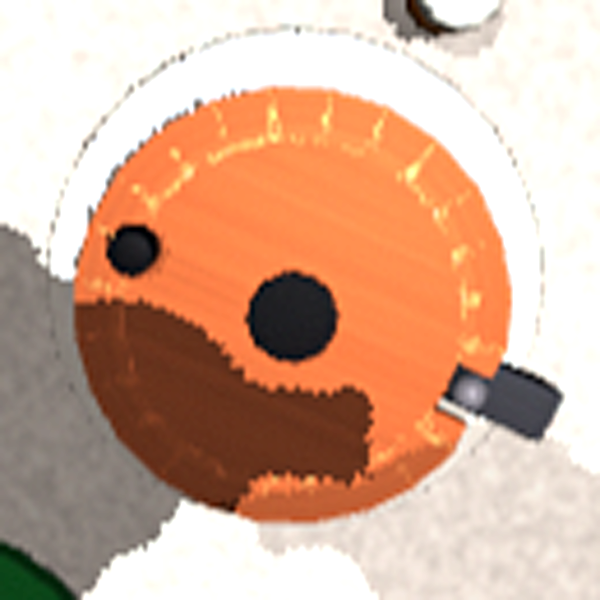

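View pics/s7.png

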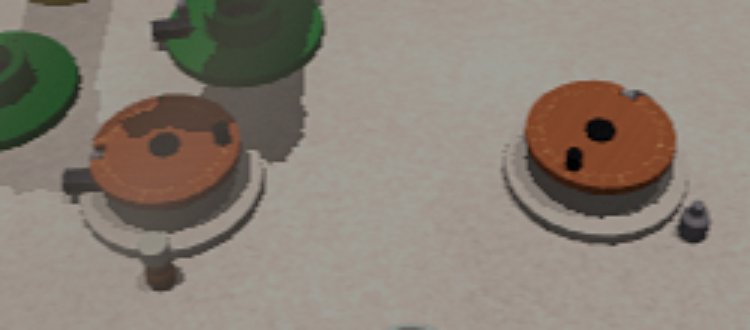

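View pics/top7.png

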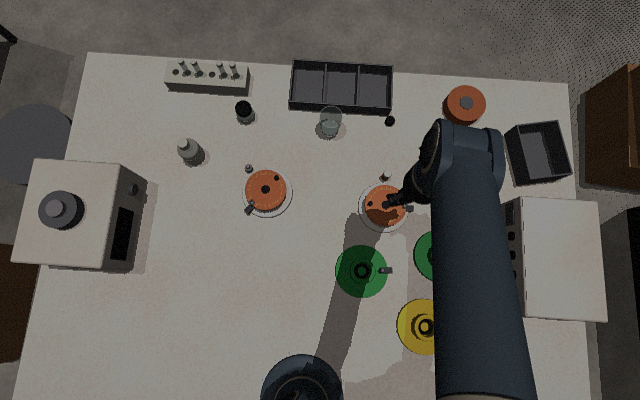

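Both pictures show the cover seated around the pin, and the bystanders are in place. The gripper spoiled the plane fit, so I'll move aside and repeat it before handing in.

```bash
python3 - <<'E'
from h import *
import pickle
def fit(f,c):
    W=cloud(f); d=np.hypot(W[...,0]-c[0],W[...,1]-c[1]); m=(d>.016)&(d<.036)&(W[...,2]<.1)&(W[...,2]>.03)
    A=np.c_[W[m][:,:2]-c,np.ones(m.sum())]; k=np.linalg.lstsq(A,W[m][:,2],rcond=None)[0]; return k[2].round(4),np.hypot(*k[:2]).round(4),m.sum()
for n in('w6','w7'): print(n,fit(pickle.load(open(n+'.pkl','rb')),C))
robot.move_joints([1.097,0.469,-0.049,1.532,0.024,1.141,-0.082])
f=robot.grab_frame('top'); f0=pickle.load(open('top0.pkl','rb'))
N=np.array([.534,.142]); print('top: cover',fit(f,C),'neighbour',fit(f,N),'before',fit(f0,C),fit(f0,N))
diff=np.abs(cv2.GaussianBlur(f['image'],(5,5),0).astype(int)-cv2.GaussianBlur(f0['image'],(5,5),0)).max(2)>35
n,l,st,c=cv2.connectedComponentsWithStats(diff.astype(np.uint8)); print(st[1:][st[1:,4]>5])
s=robot.sense(); print(s['t'],s['wrist_force'])
E
```

```text
w6 (np.float64(0.0572), np.float64(0.0022), np.int64(2358))
w7 (np.float64(0.0482), np.float64(0.0009), np.int64(2238))
top: cover (np.float64(0.0485), np.float64(0.0059), np.int64(424)) neighbour (np.float64(0.0489), np.float64(0.0037), np.int64(414)) before (np.float64(0.0575), np.float64(0.0095), np.int64(434)) (np.float64(0.0488), np.float64(0.0048), np.int64(417))
[[374 188   5   7  27]
 [399 189   5   5   6]
 [402 199   6  11  35]
 [367 201   6   6  26]
 [386 200   5   5  11]
 [382 205   3   4   8]
 [396 216   5   5  15]
 [574 292   8  12  60]
 [592 299  16  11 142]
 [566 305   6   5  19]
 [578 309  25  20 308]]
22.775 [-0.04291111  1.11026258 -0.1707276 ]
```

The cover's top is at 48.2–48.5 mm (neighbour 48.9 mm), level within 0.006 rad. The only image changes are on the cover and at the arm, so I'm handing in.

```bash
python3 -c "
from plant import robot
robot.close_job()"
```

```text
the job is handed in; nothing more can be done
```

The cover is home on its holder and the job is handed in, at about 23 s on the robot's clock. I pushed the stub about 48° counter-clockwise with the closed fingertips in two passes. I then pressed the pad down until it hit a hard stop at about 15 N, and took the arm back to its start pose.

**Last checks:**
- **Height:** the cover's top dropped from 57.2 to 48.2 mm (48.5 mm in the top view). The neighbour reads 48.9 mm.
- **Level:** the tilt is 0.006 rad or less.
- **Notch:** the stub is at 90.8° and the pin foot at -89.0°, so the notch is within about 0.3° of the pin. The pin is visible in the slot.
- **Bystanders:** comparing the top view before and after shows change only on the cover and at the arm.

**Failed or disagreed:**
- The first plane fit after pressing was spoiled because the gripper was in view; I repeated it with the arm clear.
- Before pressing, an overlay on the picture suggested the slot was about 1 mm (1°) short of the pin, unlike the stub-angle reading. That was within the 2 mm play, and the cover went down.

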